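# Start the battery charger behind its push-latch cover

### The arm

A 6-joint arm with a two-finger parallel gripper is mounted at the origin on the work surface. World frame = base frame: x ahead of the robot, y to its left, z up, the work surface at z = 0. Lengths are in m, angles in degrees, forces in N, time in s.
With the tool pointing down it reaches from about 0.375 to 0.825 m from the base axis. Payload 5.5 kg.
Tool frame: the origin (TCP) lies on the centre line of the jaws, within the pads' length; the fingertips stand finger_overhang ahead of it and the grasp point (between the pads) lies 5 mm behind it (finger_overhang is the distance from the TCP to the fingertips, in m); z points along the fingers, y is the direction in which the jaws open and shut (so a half turn about z gives the same grasp; the last joint's range is limited). The gripper opens to 85 mm and grips with 20 to 120 N. Pads are 22 mm wide; open, the fingers measure 114 mm over their backs; the gripper's body (76 mm by 85 mm) begins 54 mm behind the grasp point. The pads swing forward as they close: fully open they stand 13 mm farther back than shut.
Start: joints at [-64.4, 17.962, -2.699, 69.339, 0, 90], TCP at [0.259, -0.541, 0.245] pointing down, gripper open.
Joint ranges: [-152.73, 152.73], [-39.44, 99.34], [-58.76, 71.6], [-118.89, 123.64], [-81.53, 83.1], [-180, 180]. Speed limits (degrees/s): [136.94, 136.94, 172.46, 180, 180, 180].

### API

Orientations are given as a 3x3 rotation matrix whose columns are the frame's x, y, z axes.
In Python, from station import * gives the robot as it stands. The module is installed in compiled form; this text tells all that it offers.
- The arm moves only by the tool move_arm, never from a script. Its argument "rows" is a list of rows, each a list of 3 entries, a list of its own where there are three numbers: the closure, from 0 (fully open) to 1 (shut), then the shift along the tool's x, y, z in m, then the turn about the tool's z in degrees. A call has 1 to 20 rows; each row shifts and turns the pose as measured when the row begins, along the tool's axes as they then stand; what a row does not reach is not made up. A row lasts 1/10 s, in which the tool goes at most 50 mm and 8.59 degrees, less where a joint would pass 70% of its speed; a pose out of reach is approached as far as the arm can. A call is refused whole if a number of a shift passes 0.05 or a number of a turn 8.59, either way. A call with a gripper value outside its range is refused whole. The fingers move at their own pace and stop on an object; the grip force is fixed at half the most. Time passes only in rows, so rows that do not move let the fingers close. It gives the time, the measured TCP pose, the force and the opening at its end, in the units of the state.
- observe(): the state, without advancing time (a new reading comes with each control period).
- camera(name): name is "side" or "top"; returns a dict with "img" (420x560x3 uint8, blue, green, red), "range_z" (420x560 float32, m along the optical axis (not along the pixel's ray), 0 where there is no reading), "vfov" (degrees; the focal length in pixels is half the picture's height over the tangent of half this angle, whatever the lens; pixels are square), "cx", "cy" (the principal point, pixels), "rvec" (rotation vector, rad) and "tvec" (3), from world to camera coordinates, as OpenCV has them. Camera axes: x right, y down, z forward; pixel columns grow to the right and rows downward; lengths in m; the calibration is good to about 2 mm. A picture is of the moment at which its call begins.
- job_done(): hands the job in, once; it reports no verdict.
The state is a dict: "clock": time; "joints": joint angles; "dq": joint speeds; "joint_efforts": joint torques, N m; "tool_pos": TCP position; "tcp_rot": TCP orientation; "contact_force": force on the tool from outside, world axes, zero at the start; "torque": the same for the moment, N m; "finger_gap": finger opening in m.
Only numpy, scipy, OpenCV 4.12 (cv2) and the standard library are available. Lean on these libraries where they do the work, as an engineer would, in place of code of your own. Each camera call takes 0.05 s, during which the arm holds its last target.

### The job

Start the battery charger on the hobby desk using fingertips only: press the orange-marked edge of its flush black cover so that it pops open, press the green start button under it fully down, then push the cover back down and press it until it latches shut again. Leave the red button alone, pick nothing up, and do not disturb the other things on the desk.

Things in the scene. Friction and masses are not known exactly. Their poses are not given: they have to be found in the camera images.
- charger: Grey battery charger, 190 (x) x 180 (y) x 70 mm high, fixed. Origin: centre of its underside. Its y axis points from the battery pack (blue and yellow, sunk in its -y half) to the cover's hinge. In its top is a rectangular well, x -62 to 62, y -8 to 72 mm, floor 34 mm below the rim, closed by the cover.
- cover (a joint): Cover angle (rad): about 0 (to 0.015) latched, flush with the rim; -0.09 pressed right in; about 1.45 popped open, nearly upright. Push-push latch: press the shut cover past -0.06 and let go, and a spring swings it open within 2 s, following the finger. To shut it, push it over and down, press past -0.06 again and let go: it stays at about 0 (one more press would reopen it).
- cover_hinge (a point): Middle of the hinge line, at rim height, 70 mm above the desk, at charger x = 0, y = 70 mm; axes as the charger's. The hinge runs along charger x; the cover's free edge rises as the joint grows. When open the cover stands at the +y side of the well, outer face towards +y: push that face towards -y, in an arc about the hinge, to shut it.
- press_pad (a point): White dot on the orange pressing pad of the cover's outer face, 60 mm from the hinge, 14 mm from the free edge; moves with the cover. z: outward normal; axes as the charger's when shut. The cover is a black plate 120 (x) x 74 (y) x 4 mm. Pressing here takes about 4 N; the latch works once the pad is 4 mm down, the stop is at 5.4 mm.
- start_top (a point): Centre of the top of the green start button, a round cap of 26 mm diameter in a black collar of 42 mm diameter, standing upright in the well 12 mm below the rim and 38 mm from the hinge line. It and the red button stand 30 mm either side of the cover's middle along x, either way round.
- start (a joint): Travel of the green button (m): 0 up, 0.006 fully down (about 4 N); it springs back.
- stop_top (a point): Centre of the top of the red stop button, same size and height as the green one, 60 mm from it along the charger's x axis. Not to be pressed.
- stop (a joint): Travel of the red button (m): 0 up, 0.006 fully down.
- paint_jar: Loose amber paint jar with red cap, 38 mm diameter, 48 mm high, beside the charger's +x side; origin at its underside. Bystander.
- tape_roll: Loose yellow tape roll lying flat, 64 mm diameter, 18 mm high, beside the charger's -y side; origin at its underside. Bystander.
- glue_bottle: Loose white glue bottle with blue cap, 34 mm diameter, 100 mm high, beside the charger's +x side; origin at its underside. Bystander.
- screwdriver: Loose screwdriver with orange handle lying beside the charger's -x side (towards the robot), 170 mm long, 26 mm thick; origin under its middle, x along the blade. Bystander.
- spray_can: Loose grey spray can, 56 mm diameter, 170 mm high, right of the charger; origin at its underside. Bystander.
- steel_mug: Loose steel cup, 80 mm diameter, 85 mm high; origin at its underside. Bystander.
- parts_dish: Loose white dish, 170 mm diameter, 30 mm high, left of the charger; origin at its underside. Bystander.

How it is judged (in metres and radians):
On the way, in this order (a step that is already met when the one before it is completed fails the run):
1. the shut cover is pressed in (value of joint cover below -0.045 rad).
2. the cover pops open (past 1.1 rad) (value of joint cover above 1.1 rad), for 0.2 s.
3. the green button is pressed down (at least 4.5 of its 6 mm) (value of joint start above 0.0045 m).
4. the cover is pushed down and pressed in (value of joint cover below -0.045 rad).
At the end, for the whole second after the job is handed in: The cover is latched shut and at rest (joint between -0.02 and 0.04 rad), both buttons are back up (within 1.5 mm), and every bystander is within 20 mm of where it was (value of joint cover between -0.02 and 0.04 rad and velocity of joint cover between -0.05 and 0.05 rad/s and value of joint each of start, stop below 0.0015 m and not (distance of any of paint_jar, tape_roll, glue_bottle, screwdriver, spray_can, steel_mug, parts_dish from where it was at the start of the episode above 0.02 m)); the robot touches nothing.
It fails at once if the red button is pressed (more than 2 mm) (value of joint stop above 0.002 m).
It fails at once if a bystander is lifted, carried or shifted by more than 20 mm (distance of any of paint_jar, tape_roll, glue_bottle, screwdriver, spray_can, steel_mug, parts_dish from where it was at the start of the episode above 0.02 m).
It also fails if it takes over 51 s, if anything falls off the work surface, if the arm or the gripper's body presses on something with over 40 N, if the wrist force passes 120 N, or if a joint passes its speed limit or range.

## Working session

There is one attempt and no reset: what is moved stays moved. The work goes in short steps, Python scripts to look and compute and a tool call to move; the robot and the scene stay as the last step left them, time stands still between calls to the robot, and variables do not carry over. Pictures are saved under pics/ and viewed, and the job is handed in when it is done.

Besides the shell and the picture viewer there is one more tool, called after "Request:" by a JSON object that holds its "name" and its "arguments". move_arm: Moves the arm, as the interface text tells. Its arguments: {"type":"object","properties":{"rows":{"type":"array"}},"required":["rows"]}

```bash
mkdir -p pics
python3 - <<'E'
from station import *
import cv2,numpy as np
s=observe()
for k in s: print(k,np.round(s[k],4).tolist())
for n in("top","side"):
    c=camera(n); cv2.imwrite(f"pics/{n}0.png",c["img"]); np.savez(f"pics/{n}0.npz",**c)
    print(n,c["vfov"],c["cx"],c["cy"],c["rvec"],c["tvec"])
E
```

```text
clock 0.0
joints [-64.4002, 18.0048, -2.7543, 69.34, -0.0011, 90.0001]
dq [-0.0909, -0.0076, -0.0792, -0.0516, -0.0201, -0.0451]
joint_efforts [-0.001, -53.9593, 33.9746, 0.0193, -0.0003, -0.0]
tool_pos [0.259, -0.5406, 0.2444]
tcp_rot [[0.9018, 0.4321, -0.0008], [0.4321, -0.9018, 0.0016], [-0.0, -0.0017, -1.0]]
contact_force [0.2053, 0.7295, -0.3287]
torque [-0.0496, -0.0076, -0.0278]
finger_gap 0.0855
top 53.54191873629674 279.5471387592296 209.1249367022592 [ 2.13193773 -2.14706135  0.19513441] [-0.00505211  0.59521072  1.18061336]
side 45.6591304513381 275.6194572011174 214.68097110752905 [ 0.5795565  -2.69727292  1.12586118] [0.54700057 0.21186213 1.38393703]
```

View pics/top0.png

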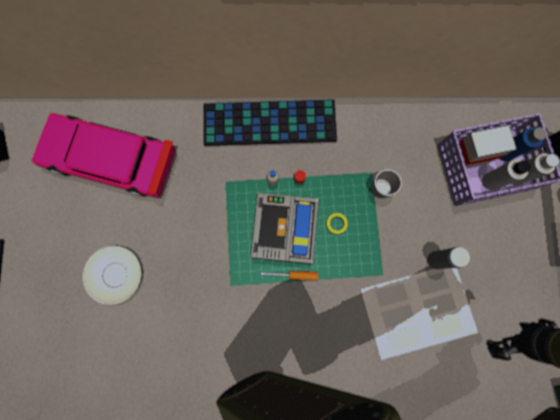

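View pics/side0.png

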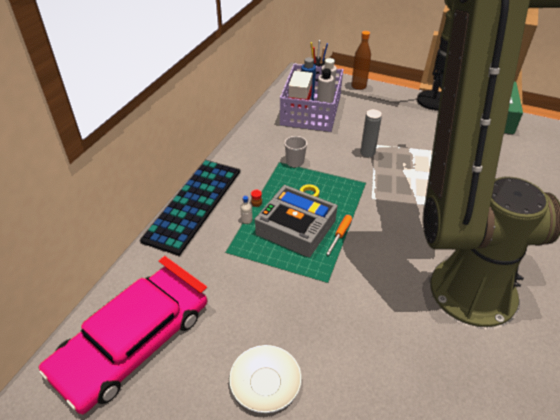

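```bash
cat > h.py <<'E'
import numpy as np,cv2
def cloud(c):
    f=210/np.tan(np.radians(float(c["vfov"])/2)); R=cv2.Rodrigues(np.array(c["rvec"],float))[0]; t=np.array(c["tvec"],float).ravel()
    v,u=np.mgrid[0:420,0:560]; z=c["range_z"]
    P=np.stack([(u-c["cx"])/f*z,(v-c["cy"])/f*z,z],-1)
    W=(P-t)@R
    W[z==0]=np.nan
    return W
def proj(c,p):
    f=210/np.tan(np.radians(float(c["vfov"])/2)); R=cv2.Rodrigues(np.array(c["rvec"],float))[0]; t=np.array(c["tvec"],float).ravel()
    q=np.atleast_2d(p)@R.T+t
    return np.c_[q[:,0]/q[:,2]*f+c["cx"],q[:,1]/q[:,2]*f+c["cy"]]
E
python3 - <<'E'
from h import *
for n in("top","side"):
    c=np.load(f"pics/{n}0.npz"); W=cloud(c)
    if n=="top": b=(240,160,350,290)
    else: b=(225,165,375,285)
    x0,y0,x1,y1=b
    cv2.imwrite(f"pics/{n}0c.png",cv2.resize(c["img"][y0:y1,x0:x1],None,fx=4.5 if n=="top" else 5,fy=4.5 if n=="top" else 5,interpolation=cv2.INTER_CUBIC))
    w=W[y0:y1,x0:x1].reshape(-1,3)
    m=(w[:,2]>.055)&(w[:,2]<.085)
    q=w[m]; print(n,m.sum(),np.median(q[:,2]))
    xy=q[:,:2]; xy=xy[(abs(xy-np.median(xy,0))<.125).all(1)]
    print(cv2.minAreaRect(xy.astype(np.float32)*1000))
    print("desk z",np.nanmedian(w[w[:,2]<.03][:,2]))
E
```

```text
top 3675 0.06893481182359931
((538.6585693359375, -23.50586700439453), (180.2561492919922, 191.06056213378906), 83.84136199951172)
desk z 0.0007311564050702367
side 2867 0.06875233644420466
((542.3935546875, -22.67505645751953), (185.46754455566406, 191.40975952148438), 83.87248992919922)
desk z 0.0009302541498042193
```

```bash
ls pics
```

```text
side0.npz
side0.png
side0c.png
top0.npz
top0.png
top0c.png
```

View pics/top0c.png

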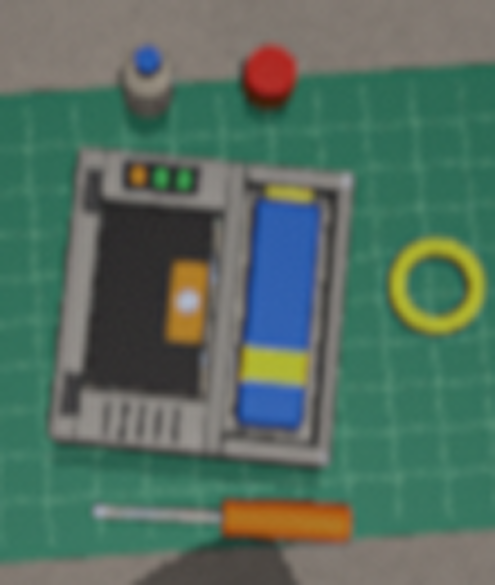

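View pics/side0c.png

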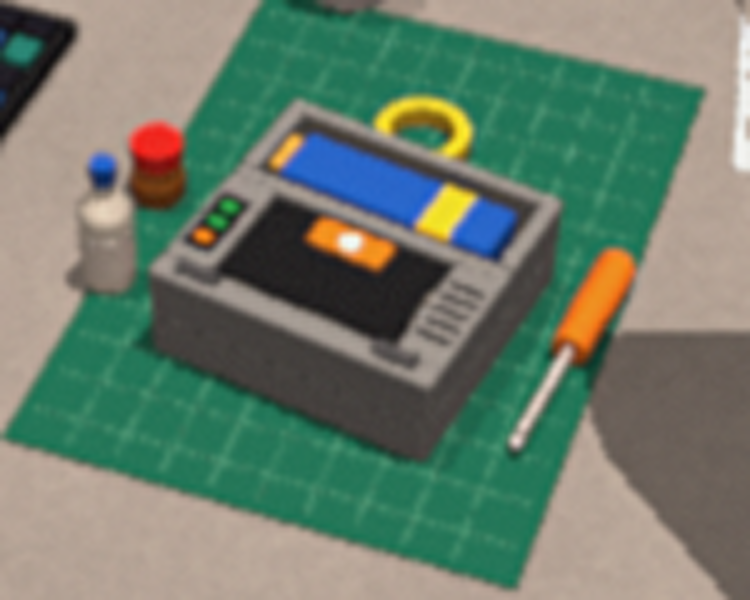

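Run:
```python
from h import *
from station import *
for n,(a,b,c_,d) in (("top",(270,295,215,240)),("side",(285,305,205,225))):
    c=np.load(f"pics/{n}0.npz"); W=cloud(c); g=c["img"].astype(int)
    m=np.zeros((420,560),bool); m[c_:d,a:b]=(g[c_:d,a:b].min(-1)>150)
    v,u=np.nonzero(m); print(n,len(u),u.mean(),v.mean(),W[m].mean(0)*1000)
    hsv=cv2.cvtColor(c["img"],cv2.COLOR_BGR2HSV)
    o=(hsv[...,0]>8)&(hsv[...,0]<20)&(hsv[...,1]>150)&(hsv[...,2]>120); k=np.zeros_like(o);k[c_-5:d+5,a-5:b+10]=1
    print("orange",W[(o|m)&k].mean(0)*1000,(o&k).sum())
    for nm,p in dict(jar=1).items(): pass
    # objects heights near charger
    P=W.reshape(-1,3)
th=np.radians(-6.15);C=np.array([.5395,-.0232]);R=np.array([[np.cos(th),-np.sin(th)],[np.sin(th),np.cos(th)]])
for n in("top","side"):
    c=np.load(f"pics/{n}0.npz"); im=cv2.resize(c["img"],None,fx=4,fy=4,interpolation=cv2.INTER_CUBIC)
    def P(x,y,z=.07): return (proj(c,np.r_[C+R@[x,y],z])[0]*4+1.5).astype(int)
    for q in [[(-.095,-.09),(.095,-.09),(.095,.09),(-.095,.09)],[(-.06,-.004),(.06,-.004),(.06,.07),(-.06,.07)]]:
        cv2.polylines(im,[np.array([P(*x) for x in q])],True,(255,0,255),1)
    p=P(0,.01); cv2.circle(im,tuple(map(int,p)),4,(0,0,255),1)
    x,y=p; cv2.imwrite(f"pics/{n}0d.png",im[y-290:y+290,x-380:x+380])
    # other objects: height map in charger frame >85mm
    W=cloud(c).reshape(-1,3); 
    L=(W[:,:2]-C)@R
    for nm,(xa,xb,ya,yb) in dict(px=(.1,.25,-.15,.15),mx=(-.25,-.1,-.15,.15),my=(-.15,.15,-.25,-.1),left=(-.15,.15,.1,.3)).items():
        s=(L[:,0]>xa)&(L[:,0]<xb)&(L[:,1]>ya)&(L[:,1]<yb)&(W[:,2]>.008)
        if s.sum(): print(n,nm,s.sum(),L[s].min(0).round(3),L[s].max(0).round(3),W[s,2].max().round(3))
```

```text
top 14 281.2857142857143 226.5 [540.74915083 -13.57133751  70.93385778]
orange [nan nan nan] 92
side 12 294.5 213.0 [543.90763871 -13.95142122  71.49939994]
orange [nan nan nan] 82
top px 290 [ 0.102 -0.095] [0.179 0.119] 0.105
top mx 307 [-0.246 -0.111] [-0.118  0.149] 0.032
top my 237 [-0.142 -0.25 ] [ 0.149 -0.1  ] 0.089
top left 8 [-0.134  0.119] [0.102 0.297] 0.009
side px 402 [ 0.134 -0.097] [0.237 0.071] 0.104
side mx 237 [-0.244 -0.123] [-0.106  0.134] 0.03
side my 135 [-0.137 -0.25 ] [ 0.148 -0.1  ] 0.089
side left 7 [-0.136  0.106] [0.084 0.267] 0.012
```

View pics/top0d.png

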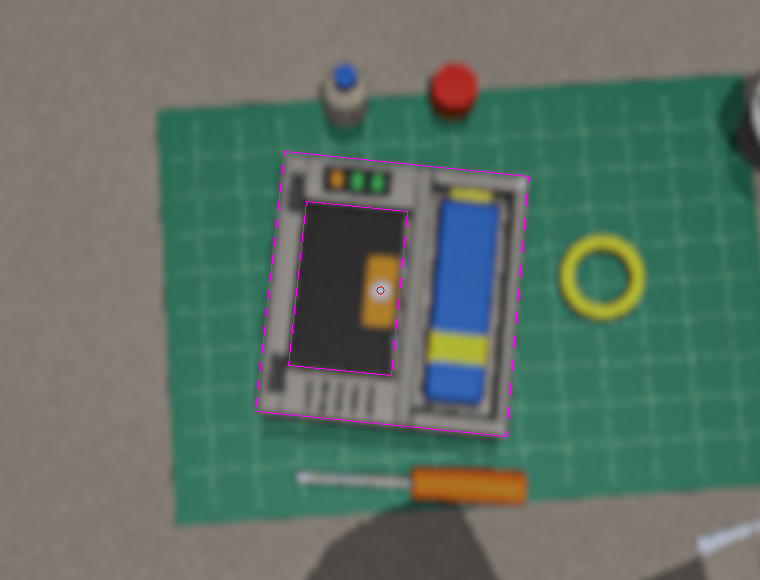

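View pics/side0d.png

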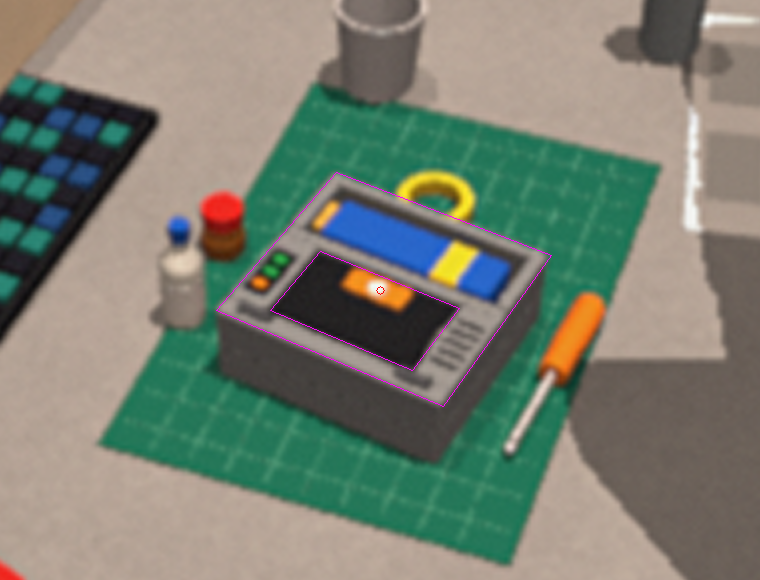

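```bash
cat >> h.py <<'E'
th=np.radians(-6.15);C=np.array([.5405,-.0235]);RC=np.array([[np.cos(th),-np.sin(th)],[np.sin(th),np.cos(th)]])
def st(*targets):
    """targets: charger-frame x,y,TCP z. prints charger-frame pose and tool shifts"""
    from station import observe
    s=observe(); p=np.array(s["tool_pos"]); T=np.array(s["tcp_rot"])
    az=np.degrees(np.arctan2(T[1,0],T[0,0]))
    print("t",round(s["clock"],2),"chg",(RC.T@(p[:2]-C)).round(4),"z",p[2].round(4),"az",az.round(2),"(want 83.85) F",np.round(s["contact_force"],2),"gap",round(s["finger_gap"],4),"q",np.round(s["joints"],1))
    for t in targets:
        w=np.r_[C+RC@t[:2],t[2]]; d=T.T@(w-p); print("to",t,"world",w.round(3),"shift",d.round(4)); p=w
E
cat > crop.py <<'E'
import sys
from h import *
from station import *
n=sys.argv[1]; o=sys.argv[2]
c=camera(n); np.savez(f"pics/{o}.npz",**c)
x0,y0,x1,y1=(210,140,370,260) if n=="top" else (210,120,370,260)
if len(sys.argv)>3: x0,y0,x1,y1=map(int,sys.argv[3:])
cv2.imwrite(f"pics/{o}.png",cv2.resize(c["img"][y0:y1,x0:x1],None,fx=4,fy=4,interpolation=cv2.INTER_CUBIC))
E
python3 - <<'E'
from h import *
for n in("top","side"):
    c=np.load(f"pics/{n}0.npz");W=cloud(c).reshape(-1,3)
    for nm,(u0,u1,v0,v1) in dict(can=(425,472,240,272),mug=(370,404,166,200)).items():
        if n=="top":
            w=W.reshape(420,560,3)[v0:v1,u0:u1].reshape(-1,3); w=w[w[:,2]>.03]; print(nm,w.min(0),w.max(0))
    L=(W[:,:2]-C)@RC
    s=(abs(L[:,0])<.06)&(L[:,1]>-.075)&(L[:,1]<-.02); print("battery z",np.percentile(W[s,2],[5,50,95]))
E
```

```text
can [ 0.41684538 -0.50688172  0.03024779] [ 0.47177169 -0.44975633  0.17461554]
mug [ 0.6277668  -0.36550634  0.03041341] [ 0.70477997 -0.28531116  0.09288496]
battery z [0.03437087 0.06494535 0.06905286]
battery z [0.06104105 0.06585867 0.06937109]
```

Request:
{"name": "move_arm", "arguments": {"rows": [[1,[0,0,-0.02],-8.3],[1,[0,0,-0.02],-8.3],[1,[0,0,-0.02],-8.3],[1,[0,0,-0.02],-8.3],[1,[0,0,-0.01],-8.3],[1,[0,0,0],-8.3],[1,[0,0,0],-8.3]]}}

```text
clock: 0.8
tool_pos: [0.2581, -0.5388, 0.3338]
tcp_rot: [[0.075, 0.997, -0.004], [0.997, -0.075, 0.009], [0.009, -0.005, -1.0]]
contact_force: [-0.4, 0.1, 0.0]
finger_gap: 0.0001
```

```bash
python3 -c "
from h import *
st((0,.012,.32),(0,.012,.2))"
```

```text
t 0.8 chg [-0.2255 -0.5425] z 0.3338 az 85.68 (want 83.85) F [-0.41  0.05  0.04] gap 0.0001 q [-64.4  17.3   7.8  81.1   0.   29.9]
to (0, 0.012, 0.32) world [ 0.542 -0.012  0.32 ] shift [0.5469 0.2433 0.0175]
to (0, 0.012, 0.2) world [ 0.542 -0.012  0.2  ] shift [-0.0011  0.0006  0.12  ]
```

Request:
{"name": "move_arm", "arguments": {"rows": [[1,[0.039,0.017,0],0],[1,[0.039,0.017,0],0],[1,[0.039,0.017,0],0],[1,[0.039,0.017,0],0],[1,[0.039,0.017,0],0],[1,[0.039,0.017,0],0],[1,[0.039,0.017,0],0],[1,[0.039,0.017,0],0],[1,[0.039,0.017,0],0],[1,[0.039,0.017,0],0],[1,[0.039,0.017,0],0],[1,[0.039,0.017,0],0],[1,[0.039,0.017,0],0],[1,[0,0,0],0]]}}

```text
clock: 2.2
tool_pos: [0.5222, -0.0305, 0.3312]
tcp_rot: [[0.076, 0.997, -0.01], [0.997, -0.076, 0.014], [0.013, -0.011, -1.0]]
contact_force: [-0.1, -0.8, -0.0]
finger_gap: -0.0
```

```bash
python3 -c "
from h import *
st((0,.012,.32),(0,.012,.15))"; python3 crop.py side s1 150 0 350 150; python3 crop.py side s1b 200 100 380 250
```

```text
t 2.2 chg [-0.0175 -0.0089] z 0.3312 az 85.63 (want 83.85) F [-0.05 -0.79 -0.03] gap -0.0 q [-3.8  9.  -3.1 78.6  0.8 90.5]
to (0, 0.012, 0.32) world [ 0.542 -0.012  0.32 ] shift [0.0202 0.0182 0.0113]
to (0, 0.012, 0.15) world [ 0.542 -0.012  0.15 ] shift [-0.0023  0.002   0.17  ]
```

View pics/s1b.png

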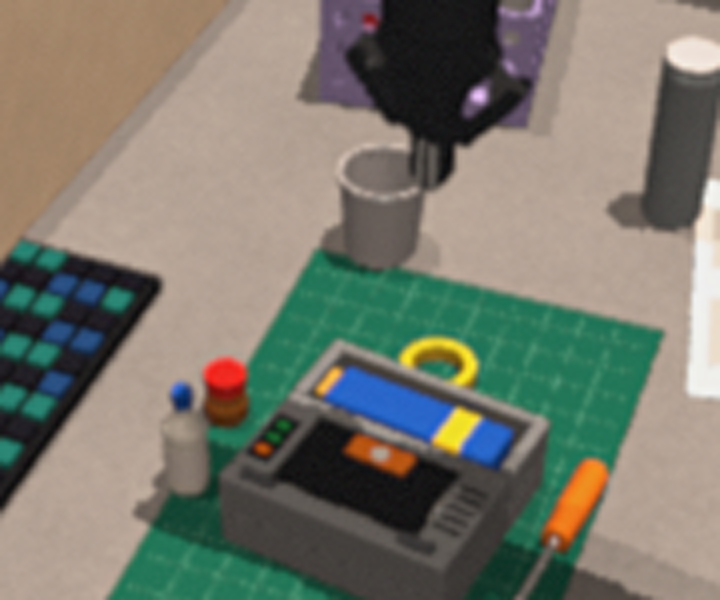

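```bash
python3 -c "
from h import *
c=np.load('pics/s1b.npz');W=cloud(c)
w=W[100:160,270:345].reshape(-1,3); w=w[(w[:,2]>.2)&(abs(w[:,0]-.52)<.12)&(abs(w[:,1]+.03)<.1)]
L=(w[:,:2]-C)@RC
for z0 in np.arange(.27,.42,.01):
    s=(w[:,2]>=z0)&(w[:,2]<z0+.01)
    if s.sum():print(round(z0,2),s.sum(),L[s].min(0).round(3),L[s].max(0).round(3))
print(np.sort(w[:,2])[:10])
"
```

```text
0.31 3 [-0.024 -0.009] [-0.013 -0.001]
0.32 23 [-0.03  -0.021] [-0.005  0.002]
0.33 36 [-0.032 -0.017] [-0.003  0.004]
0.34 39 [-0.032 -0.016] [-0.004  0.003]
0.35 26 [-0.034 -0.014] [-0.005  0.002]
0.36 70 [-0.051 -0.019] [0.019 0.005]
0.37 106 [-0.056 -0.028] [0.024 0.005]
0.38 100 [-0.066 -0.024] [0.038 0.007]
0.39 102 [-0.072 -0.021] [0.041 0.008]
0.4 137 [-0.079 -0.023] [0.044 0.011]
0.41 165 [-0.078 -0.027] [0.041 0.011]
[0.31896783 0.31936655 0.31994692 0.32075046 0.32097466 0.32115732
 0.32124886 0.32217113 0.32331144 0.32340263]
```

Request:
{"name": "move_arm", "arguments": {"rows": [[1,[0.02,0.018,0.04],1.8],[1,[0,0,0.05],0],[1,[0,0,0.04],0],[1,[0,0,0.02],0],[1,[0,0,0],0]]}}

```text
clock: 2.8
tool_pos: [0.5376, -0.0195, 0.1781]
tcp_rot: [[0.12, 0.993, -0.008], [0.993, -0.12, 0.01], [0.009, -0.01, -1.0]]
contact_force: [-0.0, 1.2, 0.2]
finger_gap: 0.0003
```

```bash
python3 -c "
from h import *
st((0,.012,.2),(0,.012,.15))"; python3 crop.py side s2 200 100 380 250
```

```text
t 2.8 chg [-0.0033  0.0037] z 0.1781 az 83.13 (want 83.85) F [-0.05  1.2   0.17] gap 0.0003 q [ -2.4  13.9 -17.1  59.5   0.5  94.5]
to (0, 0.012, 0.2) world [ 0.542 -0.012  0.2  ] shift [ 0.0085  0.003  -0.0218]
to (0, 0.012, 0.15) world [ 0.542 -0.012  0.15 ] shift [-0.0004  0.0005  0.05  ]
```

View pics/s2.png

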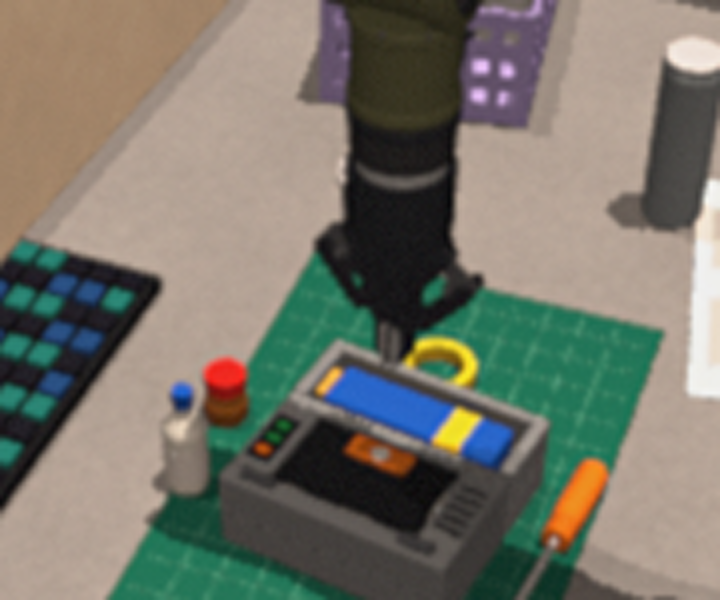

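Request:
{"name": "move_arm", "arguments": {"rows": [[1,[0.009,0.003,0.04],-0.7],[1,[0,0,0.025],0],[1,[0,0,0.008],0],[1,[0,0,0],0]]}}

```text
clock: 3.25
tool_pos: [0.5468, -0.014, 0.1125]
tcp_rot: [[0.113, 0.994, 0.004], [0.994, -0.113, 0.009], [0.009, 0.003, -1.0]]
contact_force: [-0.8, -0.4, -0.9]
finger_gap: 0.0004
```

```bash
python3 -c "
from h import *
st((0,.012,.1),(0,.012,.085))"; python3 crop.py side s3 200 100 380 250
```

```text
t 3.25 chg [0.0053 0.0101] z 0.1125 az 83.54 (want 83.85) F [-0.81 -0.36 -0.88] gap 0.0004 q [ -1.8  17.3 -21.8  50.7   0.5  94.7]
to (0, 0.012, 0.1) world [ 0.542 -0.012  0.1  ] shift [ 0.0017 -0.0053  0.0125]
to (0, 0.012, 0.085) world [ 0.542 -0.012  0.085] shift [-0.0001 -0.      0.015 ]
```

View pics/s3.png

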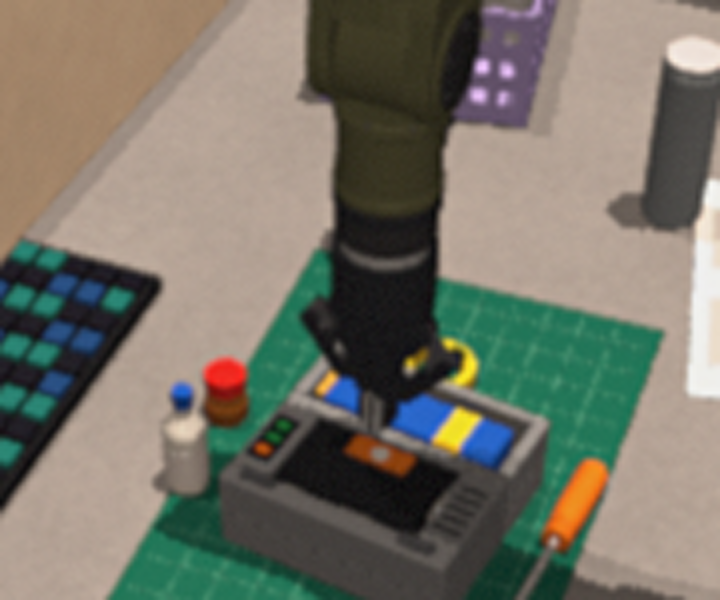

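Fingertips hang just above the orange pad (crop 375,425). I'll descend in small rows until there is force.

Request:
{"name": "move_arm", "arguments": {"rows": [[1,[0.002,-0.005,0.01],0],[1,[0,0,0.008],0],[1,[0,0,0.005],0],[1,[0,0,0.003],0],[1,[0,0,0],0]]}}

```text
clock: 3.8
tool_pos: [0.5456, -0.0116, 0.09]
tcp_rot: [[0.113, 0.993, 0.013], [0.994, -0.113, 0.008], [0.01, 0.012, -1.0]]
contact_force: [-0.6, -0.4, -0.1]
finger_gap: -0.0001
```

```bash
python3 -c "
from h import *
st((0,.012,.085))"
```

```text
t 3.8 chg [0.0038 0.0124] z 0.09 az 83.5 (want 83.85) F [-0.58 -0.41 -0.1 ] gap -0.0001 q [ -1.5  18.1 -24.   47.2   0.5  95. ]
to (0, 0.012, 0.085) world [ 0.542 -0.012  0.085] shift [-0.0005 -0.0038  0.0049]
```

Request:
{"name": "move_arm", "arguments": {"rows": [[1,[0,-0.002,0.004],0],[1,[0,0,0.002],0]]}}

```text
clock: 4.0
tool_pos: [0.5438, -0.0113, 0.0839]
tcp_rot: [[0.113, 0.993, 0.013], [0.994, -0.113, 0.008], [0.01, 0.012, -1.0]]
contact_force: [-2.1, 0.3, 3.2]
finger_gap: 0.0001
```

Request:
{"name": "move_arm", "arguments": {"rows": [[1,[0,0,0.002],0],[1,[0,0,0.002],0]]}}

```text
clock: 4.2
tool_pos: [0.5439, -0.0111, 0.0802]
tcp_rot: [[0.113, 0.994, 0.013], [0.994, -0.113, 0.008], [0.01, 0.012, -1.0]]
contact_force: [-2.1, 0.5, 3.8]
finger_gap: -0.0003
```

Request:
{"name": "move_arm", "arguments": {"rows": [[1,[0,0,0.002],0]]}}

```text
clock: 4.3
tool_pos: [0.5441, -0.0111, 0.0789]
tcp_rot: [[0.113, 0.994, 0.014], [0.994, -0.113, 0.009], [0.01, 0.013, -1.0]]
contact_force: [-8.5, -0.8, 25.5]
finger_gap: -0.0002
```

Request:
{"name": "move_arm", "arguments": {"rows": [[1,[0,0,0.002],0]]}}

```text
clock: 4.4
tool_pos: [0.5442, -0.011, 0.0788]
tcp_rot: [[0.113, 0.994, 0.014], [0.994, -0.113, 0.008], [0.01, 0.013, -1.0]]
contact_force: [-11.5, -1.1, 31.8]
finger_gap: -0.0001
```

Request:
{"name": "move_arm", "arguments": {"rows": [[1,[0,0,-0.02],0],[1,[0,0,-0.03],0],[1,[0,0,-0.03],0],[1,[0,0,-0.03],0],[1,[0,0,-0.03],0],[1,[0,0,-0.02],0],[1,[0,0,0],0],[1,[0,0,0],0],[1,[0,0,0],0],[1,[0,0,0],0],[1,[0,0,0],0],[1,[0,0,0],0],[1,[0,0,0],0],[1,[0,0,0],0]]}}

```text
clock: 5.8
tool_pos: [0.5395, -0.0125, 0.2378]
tcp_rot: [[0.113, 0.994, 0.007], [0.994, -0.113, 0.008], [0.009, 0.006, -1.0]]
contact_force: [-0.4, -0.6, 0.8]
finger_gap: 0.0005
```

```bash
python3 crop.py side s4 200 100 380 250;python3 crop.py top t4; python3 -c "
from h import *
st((0,.018,.2))"
```

```text
t 5.9 chg [-0.0021  0.0108] z 0.238 az 83.51 (want 83.85) F [ 1.05 -0.76 -0.81] gap -0.0002 q [ -1.6  11.3 -12.3  66.    0.5  94.9]
to (0, 0.018, 0.2) world [ 0.542 -0.006  0.2  ] shift [0.0069 0.0019 0.0381]
```

View pics/s4.png

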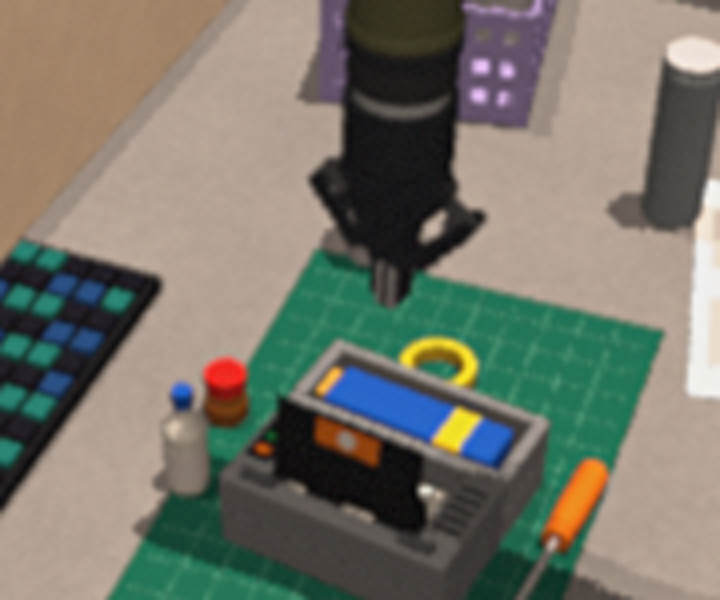

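View pics/t4.png

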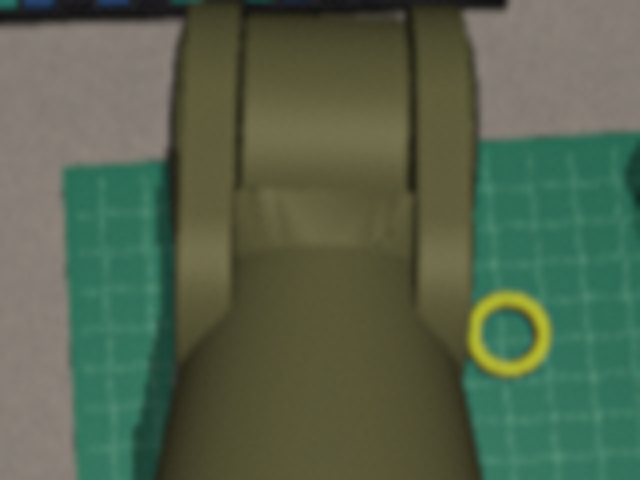

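Request:
{"name": "move_arm", "arguments": {"rows": [[1,[-0.045,0,0],0],[1,[-0.045,0,0],0],[1,[-0.045,0,0],0],[1,[-0.045,0,0],0],[1,[-0.02,0,0],0],[1,[0,0,0],0]]}}

```text
clock: 6.5
tool_pos: [0.5183, -0.217, 0.2367]
tcp_rot: [[0.108, 0.994, 0.01], [0.994, -0.108, 0.008], [0.009, 0.009, -1.0]]
contact_force: [-0.7, -0.5, 0.5]
finger_gap: 0.0
```

```bash
python3 crop.py top t5; python3 -c "
from h import *
st((0,.018,.2))
c=np.load('pics/t5.npz');W=cloud(c);L=(W[...,:2]-C)@RC
hsv=cv2.cvtColor(c['img'],cv2.COLOR_BGR2HSV)
reg=(abs(L[...,0])<.07)&(L[...,1]>-.01)&(L[...,1]<.08)
for nm,m in dict(green=(hsv[...,0]>45)&(hsv[...,0]<85),red=(hsv[...,0]<8)|(hsv[...,0]>172)).items():
    m=m&reg&(hsv[...,1]>120)&(hsv[...,2]>60); print(nm,m.sum(),np.median(L[m],0),np.median(W[m],0))
m=(abs(L[...,0])<.06)&(W[...,2]>.09)&(L[...,1]>.03)&(L[...,1]<.1);print('cover',m.sum(),[np.percentile(v,[2,50,98]).round(4) for v in (L[m][:,0],L[m][:,1],W[m][:,2])])
"
```

```text
t 6.55 chg [-0.0014 -0.1937] z 0.2367 az 83.87 (want 83.85) F [-0.36 -0.32 -0.48] gap -0.0002 q [-23.   13.7  -9.4  66.5   0.7  73.1]
to (0, 0.018, 0.2) world [ 0.542 -0.006  0.2  ] shift [0.2113 0.0011 0.0387]
green 68 [-0.03159949  0.03180537] [0.51223738 0.01059275 0.05728887]
red 80 [0.02780592 0.0319868 ] [0.57119731 0.00440015 0.05664052]
cover 132 [array([-0.0578, -0.0036,  0.0541]), array([0.057 , 0.0608, 0.067 ]), array([0.0948, 0.1404, 0.147 ])]
```

View pics/t5.png

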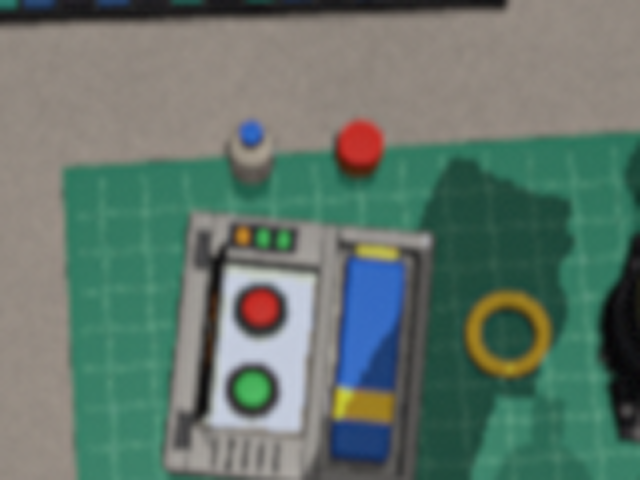

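```bash
python3 -c "
from h import *
st((-.032,.016,.2))"
```

```text
t 6.55 chg [-0.0014 -0.1937] z 0.2367 az 83.87 (want 83.85) F [-0.36 -0.32 -0.48] gap -0.0002 q [-23.   13.7  -9.4  66.5   0.7  73.1]
to (-0.032, 0.016, 0.2) world [ 0.51  -0.004  0.2  ] shift [ 0.2094 -0.0309  0.0383]
```

Request:
{"name": "move_arm", "arguments": {"rows": [[1,[0.045,-0.01,0],0],[1,[0.045,-0.01,0],0],[1,[0.045,-0.01,0],0],[1,[0.045,0,0],0],[1,[0.025,0,0.015],0],[1,[0,0,0.015],0],[1,[0,0,0],0]]}}

```text
clock: 7.25
tool_pos: [0.5104, 0.0059, 0.2088]
tcp_rot: [[0.101, 0.995, 0.014], [0.995, -0.101, 0.012], [0.013, 0.012, -1.0]]
contact_force: [-1.3, 0.1, -0.4]
finger_gap: -0.0002
```

```bash
python3 -c "
from h import *
st((-.032,.016,.1))"
```

```text
t 7.25 chg [-0.0331  0.026 ] z 0.2088 az 84.18 (want 83.85) F [-1.3   0.08 -0.42] gap -0.0002 q [  0.2   8.8 -19.3  61.1   0.7  96.1]
to (-0.032, 0.016, 0.1) world [ 0.51  -0.004  0.1  ] shift [-0.0114 -0.0003  0.1087]
```

Request:
{"name": "move_arm", "arguments": {"rows": [[1,[-0.01,0,0.005],0],[1,[0,0,0.03],0],[1,[0,0,0.03],0],[1,[0,0,0.02],0],[1,[0,0,0.01],0],[1,[0,0,0],0]]}}

```text
clock: 7.85
tool_pos: [0.5127, -0.0059, 0.1143]
tcp_rot: [[0.102, 0.995, 0.02], [0.995, -0.102, 0.011], [0.013, 0.019, -1.0]]
contact_force: [-0.1, 0.2, -0.7]
finger_gap: 0.0
```

```bash
python3 -c "
from h import *
st((-.032,.016,.07))"; python3 crop.py side s6 200 100 380 250
```

```text
t 7.85 chg [-0.0295  0.0145] z 0.1143 az 84.13 (want 83.85) F [-0.1   0.19 -0.75] gap 0.0 q [ -1.1  13.2 -27.2  48.6   0.7  94.8]
to (-0.032, 0.016, 0.07) world [ 0.51  -0.004  0.07 ] shift [ 0.0009 -0.0033  0.0443]
```

View pics/s6.png

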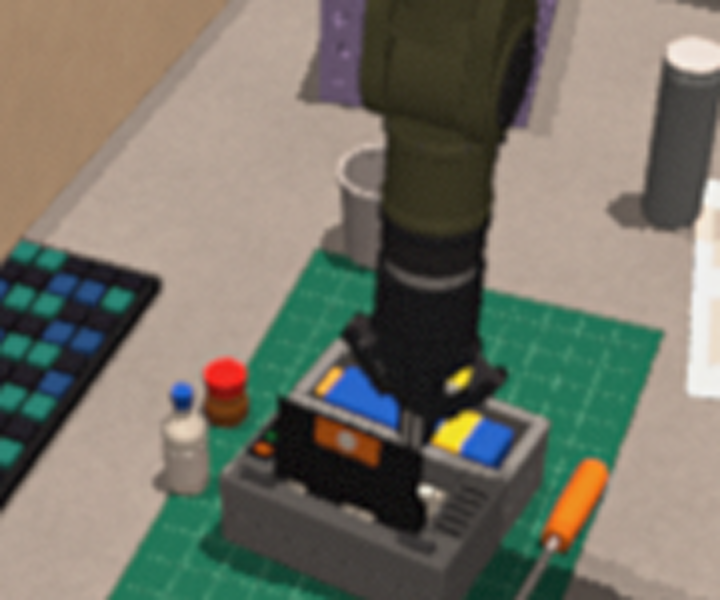

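Request:
{"name": "move_arm", "arguments": {"rows": [[1,[0.003,-0.004,0.015],0],[1,[0,0,0.012],0],[1,[0,0,0.006],0],[1,[0,0,0],0]]}}

```text
clock: 8.3
tool_pos: [0.5141, -0.0034, 0.0853]
tcp_rot: [[0.104, 0.994, 0.028], [0.995, -0.104, 0.011], [0.013, 0.027, -1.0]]
contact_force: [-1.0, -0.9, 0.1]
finger_gap: -0.0001
```

```bash
python3 -c "
from h import *
st((-.032,.017,.07))"
```

```text
t 8.3 chg [-0.0284  0.0171] z 0.0853 az 84.05 (want 83.85) F [-0.96 -0.9   0.15] gap -0.0001 q [ -0.8  14.7 -29.5  44.2   0.6  95.2]
to (-0.032, 0.017, 0.07) world [ 0.511 -0.003  0.07 ] shift [-0.0003 -0.004   0.0152]
```

Request:
{"name": "move_arm", "arguments": {"rows": [[1,[0,-0.004,0.008],0],[1,[0,-0.001,0.004],0],[1,[0,0,0.002],0]]}}

```text
clock: 8.6
tool_pos: [0.5106, -0.0029, 0.0716]
tcp_rot: [[0.104, 0.994, 0.031], [0.995, -0.104, 0.01], [0.014, 0.029, -0.999]]
contact_force: [0.8, -0.6, 1.6]
finger_gap: 0.0001
```

Request:
{"name": "move_arm", "arguments": {"rows": [[1,[0,0,0.002],0],[1,[0,0,0.002],0]]}}

```text
clock: 8.8
tool_pos: [0.5108, -0.0029, 0.0677]
tcp_rot: [[0.104, 0.994, 0.031], [0.995, -0.104, 0.01], [0.013, 0.03, -0.999]]
contact_force: [-1.1, -0.5, 3.2]
finger_gap: 0.0002
```

Request:
{"name": "move_arm", "arguments": {"rows": [[1,[0,0,0.002],0],[1,[0,0,0.001],0]]}}

```text
clock: 9.0
tool_pos: [0.5109, -0.0029, 0.0655]
tcp_rot: [[0.104, 0.994, 0.031], [0.995, -0.104, 0.01], [0.013, 0.03, -0.999]]
contact_force: [-6.2, -0.7, 18.0]
finger_gap: -0.0003
```

Request:
{"name": "move_arm", "arguments": {"rows": [[1,[0,0,0.002],0]]}}

```text
clock: 9.1
tool_pos: [0.511, -0.0029, 0.0651]
tcp_rot: [[0.103, 0.994, 0.031], [0.995, -0.104, 0.01], [0.013, 0.03, -0.999]]
contact_force: [-11.8, 0.1, 31.3]
finger_gap: -0.0
```

Request:
{"name": "move_arm", "arguments": {"rows": [[1,[0,0,-0.015],0],[1,[0,0,-0.03],0],[1,[0,0,-0.04],0],[1,[0,0,-0.04],0],[1,[0,0,-0.02],0],[1,[0,0,0],0]]}}

```text
clock: 9.7
tool_pos: [0.5064, -0.0043, 0.215]
tcp_rot: [[0.103, 0.994, 0.032], [0.995, -0.104, 0.01], [0.014, 0.031, -0.999]]
contact_force: [0.6, -0.1, 0.1]
finger_gap: 0.0003
```

```bash
python3 -c "
from h import *
st((0,.125,.215),(0,.125,.135))"; python3 crop.py side s7 200 100 380 250
```

```text
t 9.7 chg [-0.0359  0.0155] z 0.215 az 84.07 (want 83.85) F [ 0.63 -0.08  0.11] gap 0.0003 q [ -0.9   7.3 -20.2  60.7   0.6  95.1]
to (0, 0.125, 0.215) world [0.554 0.101 0.215] shift [0.1094 0.0363 0.0026]
to (0, 0.125, 0.135) world [0.554 0.101 0.135] shift [-0.0011 -0.0024  0.08  ]
```

View pics/s7.png

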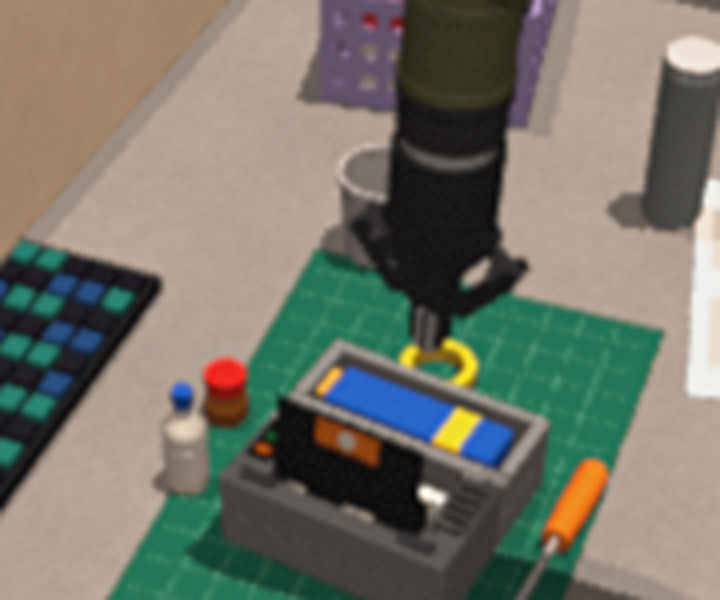

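The cover is still upright and the button has been released. Next I cross over the cover to its outer side.

Request:
{"name": "move_arm", "arguments": {"rows": [[1,[0.03,0.01,0],0],[1,[0.03,0.01,0],0],[1,[0.03,0.01,0],0],[1,[0.02,0.006,0],0],[1,[0,0,0.02],0],[1,[0,0,0.025],0],[1,[0,0,0.02],0],[1,[0,0,0],0]]}}

```text
clock: 10.55
tool_pos: [0.5514, 0.1059, 0.1353]
tcp_rot: [[0.104, 0.994, 0.017], [0.995, -0.104, 0.008], [0.01, 0.016, -1.0]]
contact_force: [-1.6, -0.4, -0.1]
finger_gap: -0.0001
```

```bash
python3 -c "
from h import *
st((0,.1,.142))"; python3 crop.py side s8 200 100 380 250
```

```text
t 10.55 chg [-0.003   0.1298] z 0.1353 az 84.02 (want 83.85) F [-1.56 -0.44 -0.14] gap -0.0001 q [ 10.7  17.  -19.   53.    0.3 106.7]
to (0, 0.1, 0.142) world [0.551 0.076 0.142] shift [-0.0297  0.0031 -0.0069]
```

View pics/s8.png

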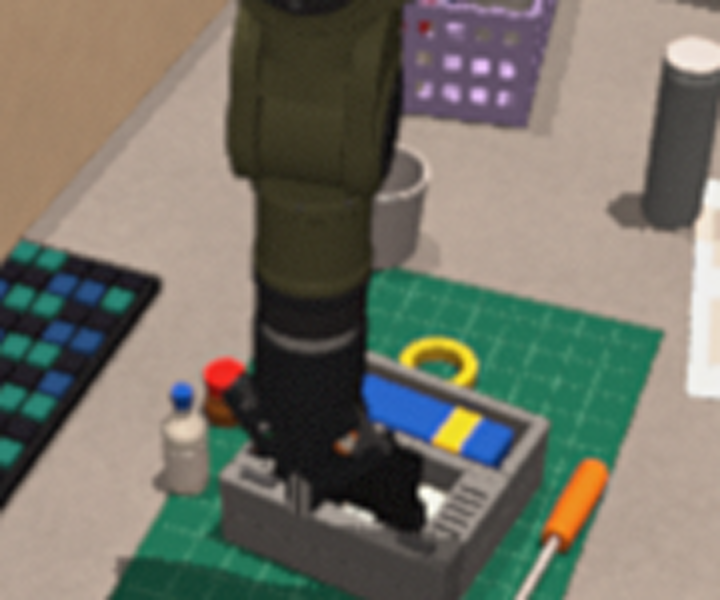

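Request:
{"name": "move_arm", "arguments": {"rows": [[1,[-0.03,0.003,-0.005],0],[1,[-0.02,0,0],0],[1,[0,0,0],0]]}}

```text
clock: 10.9
tool_pos: [0.5496, 0.0551, 0.1414]
tcp_rot: [[0.102, 0.995, 0.017], [0.995, -0.103, 0.008], [0.01, 0.016, -1.0]]
contact_force: [0.6, 0.6, -0.2]
finger_gap: 0.0005
```

```bash
python3 -c "
from h import *
st((0,.071,.142),(0,.06,.139),(0,.0486,.1335),(0,.035,.1216),(0,.0257,.1064))"
```

```text
t 10.9 chg [0.0006 0.0791] z 0.1414 az 84.12 (want 83.85) F [ 0.63  0.6  -0.25] gap 0.0005 q [  5.5  15.8 -19.8  53.5   0.4 101.4]
to (0, 0.071, 0.142) world [0.548 0.047 0.142] shift [-0.0081 -0.0006 -0.0007]
to (0, 0.06, 0.139) world [0.547 0.036 0.139] shift [-0.011  -0.0001  0.0029]
to (0, 0.0486, 0.1335) world [0.546 0.025 0.134] shift [-0.0115 -0.0001  0.0054]
to (0, 0.035, 0.1216) world [0.544 0.011 0.122] shift [-0.0137 -0.0003  0.0118]
to (0, 0.0257, 0.1064) world [0.543 0.002 0.106] shift [-0.0095 -0.0003  0.0151]
```

Request:
{"name": "move_arm", "arguments": {"rows": [[1,[-0.008,0,0],0],[1,[-0.011,0,0.003],0],[1,[-0.012,0,0.005],0],[1,[0,0,0],0]]}}

```text
clock: 11.3
tool_pos: [0.547, 0.024, 0.1338]
tcp_rot: [[0.101, 0.995, 0.019], [0.995, -0.101, 0.011], [0.013, 0.017, -1.0]]
contact_force: [-0.5, 0.4, -0.1]
finger_gap: 0.0002
```

```bash
python3 -c "
from h import *
st((0,.0486,.1335),(0,.035,.1216),(0,.0257,.1064),(0,.018,.095))"; python3 crop.py side s9 200 100 380 250
```

```text
t 11.3 chg [0.0013 0.0479] z 0.1338 az 84.19 (want 83.85) F [-0.48  0.43 -0.07] gap 0.0002 q [  2.2  15.6 -21.1  52.2   0.6  98. ]
to (0, 0.0486, 0.1335) world [0.546 0.025 0.134] shift [ 0.0007 -0.0013  0.0003]
to (0, 0.035, 0.1216) world [0.544 0.011 0.122] shift [-0.0138 -0.0003  0.0117]
to (0, 0.0257, 0.1064) world [0.543 0.002 0.106] shift [-0.0095 -0.0003  0.0151]
to (0, 0.018, 0.095) world [ 0.542 -0.006  0.095] shift [-0.0078 -0.0002  0.0113]
```

View pics/s9.png

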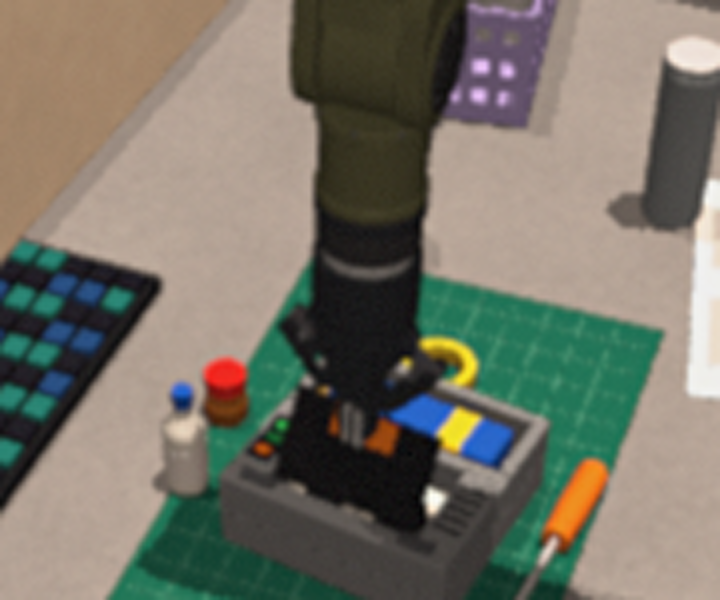

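The cover is tilting as planned, with the fingertip on the pad (crop 355,430). I'll continue along the arc.

Request:
{"name": "move_arm", "arguments": {"rows": [[1,[-0.007,0,0.006],0],[1,[-0.007,0,0.006],0],[1,[-0.005,0,0.007],0],[1,[-0.005,0,0.007],0],[1,[-0.004,0,0.006],0],[1,[-0.003,0,0.005],0],[1,[0,0,0],0]]}}

```text
clock: 12.05
tool_pos: [0.5454, -0.0069, 0.0936]
tcp_rot: [[0.1, 0.995, 0.02], [0.995, -0.1, 0.014], [0.016, 0.019, -1.0]]
contact_force: [-0.3, -0.3, 2.2]
finger_gap: 0.0001
```

```bash
python3 -c "
from h import *
st((0,.014,.085))"; python3 crop.py side s10 200 100 380 250
```

```text
t 12.05 chg [0.0031 0.017 ] z 0.0936 az 84.28 (want 83.85) F [-0.34 -0.25  2.23] gap 0.0001 q [ -1.2  17.6 -24.3  47.    0.9  94.5]
to (0, 0.014, 0.085) world [ 0.542 -0.01   0.085] shift [-0.0031 -0.0033  0.0085]
```

View pics/s10.png

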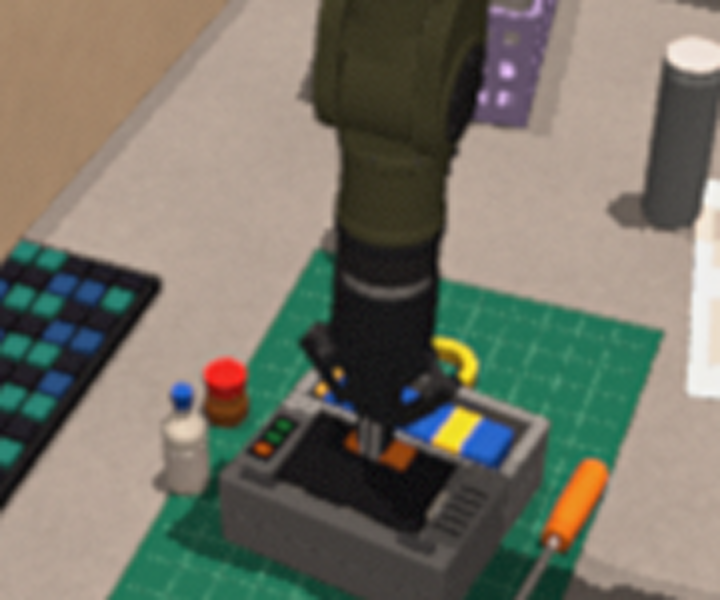

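Request:
{"name": "move_arm", "arguments": {"rows": [[1,[-0.003,-0.003,0.004],0],[1,[-0.001,0,0.004],0],[1,[0,0,0.003],0],[1,[0,0,0.002],0]]}}

```text
clock: 12.5
tool_pos: [0.5433, -0.0105, 0.0811]
tcp_rot: [[0.099, 0.995, 0.023], [0.995, -0.1, 0.014], [0.016, 0.022, -1.0]]
contact_force: [-0.7, 1.9, 4.9]
finger_gap: 0.0001
```

Request:
{"name": "move_arm", "arguments": {"rows": [[1,[0,0,0.002],0],[1,[0,0,0.001],0]]}}

```text
clock: 12.7
tool_pos: [0.5435, -0.0104, 0.079]
tcp_rot: [[0.099, 0.995, 0.023], [0.995, -0.099, 0.014], [0.016, 0.022, -1.0]]
contact_force: [-6.5, 0.5, 19.2]
finger_gap: 0.0003
```

At the stop (19 N). Lift straight off, then move aside to look.

Request:
{"name": "move_arm", "arguments": {"rows": [[1,[0,0,0.001],0],[1,[0,0,-0.01],0],[1,[0,0,-0.02],0],[1,[0,0,-0.03],0],[1,[0,0,-0.04],0],[1,[0,0,-0.03],0],[1,[0,0,-0.02],0],[1,[-0.045,0,0],0],[1,[-0.045,0,0],0],[1,[-0.045,0,0],0],[1,[-0.045,0,0],0],[1,[-0.02,0,0],0],[1,[0,0,0],0],[1,[0,0,0],0],[1,[0,0,0],0],[1,[0,0,0],0],[1,[0,0,0],0],[1,[0,0,0],0],[1,[0,0,0],0]]}}

```text
clock: 14.6
tool_pos: [0.5173, -0.2176, 0.233]
tcp_rot: [[0.091, 0.996, 0.017], [0.996, -0.091, 0.003], [0.004, 0.017, -1.0]]
contact_force: [0.9, -0.2, 0.4]
finger_gap: 0.0002
```

```bash
python3 crop.py side s11 200 100 380 250; python3 crop.py top t11 210 140 400 290; python3 -c "
from h import *
st()
for a,b in (('pics/top0.npz','pics/t11.npz'),('pics/side0.npz','pics/s11.npz')):
    for f in (a,b):
        c=np.load(f);W=cloud(c);L=(W[...,:2]-C)@RC
        m=(abs(L[...,0])<.05)&(L[...,1]>.0)&(L[...,1]<.06)&(W[...,2]<.16)
        print(f,'cover z',np.percentile(W[m][:,2],[5,50,95]).round(4), 'slope', np.polyfit(L[m][:,1],W[m][:,2],1).round(4))
"
```

```text
t 14.7 chg [-0.0024 -0.1957] z 0.233 az 84.76 (want 83.85) F [ 0.29  0.04 -1.13] gap -0.0001 q [-23.1  13.4 -10.4  65.4   0.5  72.1]
pics/top0.npz cover z [0.0662 0.0698 0.0741] slope [-0.0127  0.0703]
pics/t11.npz cover z [0.0661 0.07   0.0737] slope [-0.0101  0.0703]
pics/side0.npz cover z [0.0651 0.0704 0.0737] slope [-0.0073  0.0695]
pics/s11.npz cover z [0.0657 0.0702 0.0739] slope [-0.0222  0.0701]
```

View pics/s11.png

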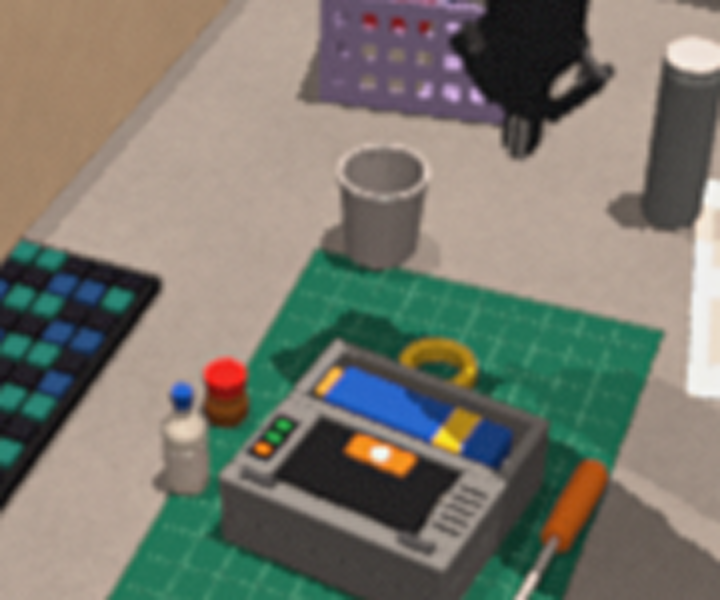

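View pics/t11.png

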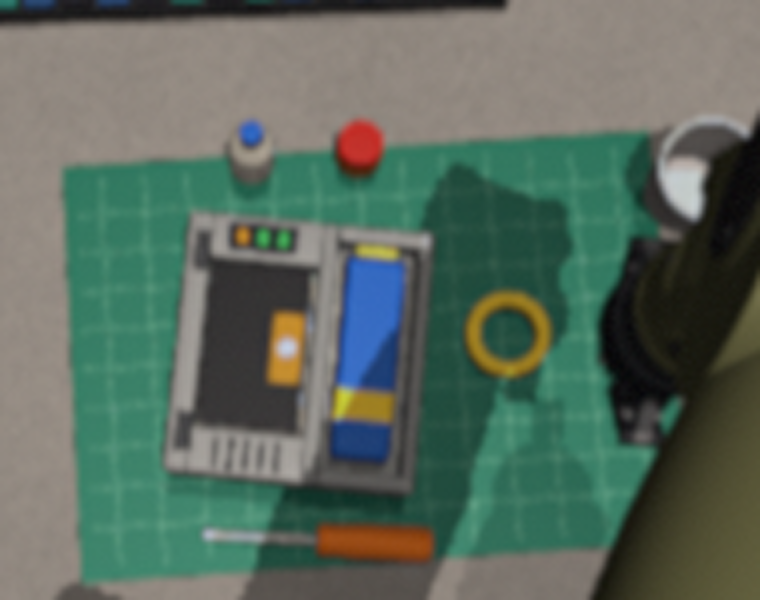

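Both views show the cover flush and latched 1.5 s after release, the other objects where they were, and the arm clear of everything. Handing in.

```bash
python3 -c "
from station import *
print(job_done())"
```

```text
the job is handed in; nothing more can be done
None
```

The charger job is done and handed in at about 14.7 s of the 51 s allowed. `job_done()` gives no verdict, so the result is judged from my own force readings and pictures.

- **Opening:** I pressed the orange pad down to its stop (about 32 N there), and the cover popped upright, as the side camera showed.
- **Green button:** I found it at charger x of about -31 mm. It went down about 6 mm, with spring force first and then a hard stop at 31 N.
- **Red button:** the fingers stayed well clear of it.
- **Closing:** I pushed the cover over along its arc, pressed it to the stop again (19 N) and lifted off.

In the last pictures, about 1.5 s after release, the cover is flush. Its median height of 70 mm matches the first images. The fitted cover slope agreed in the top view (-0.010 against -0.013 at the start) but less well in the side view (-0.022 against -0.007). I put the side difference down to range noise, because 0.022 of slope would be only about 1 mm across the cover.

The nearby objects look unmoved in the pictures. I did not measure them again, and the dish was outside the final crops. The arm was clear of everything and its force reading was about 1 N, near zero. I could not read the joint angles or button travel directly.

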